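# Make up two sampling kits on the clean bench

## Robot

A 7-joint arm with a two-finger parallel gripper is mounted at the origin on the work surface. World frame = base frame: x ahead of the robot, y to its left, z up, the work surface at z = 0. Lengths are in m, angles in rad, forces in N, time in s.
With the tool pointing down it reaches from about 0.4 to 0.85 m from the base axis. Payload 10.4 kg.
Tool frame: the origin (TCP) lies on the centre line of the jaws, within the pads' length; the fingertips stand 17 mm ahead of it and the grasp point (between the pads) lies 2 mm behind it (manip.tcp_to_tips is the distance from the TCP to the fingertips, in m); z points along the fingers, x is the direction in which the jaws open and shut, and the axes are right-handed (so a half turn about z gives the same grasp; the last joint's range is limited). The gripper opens to 85 mm and grips with 20 to 120 N. Pads are 22 mm wide; open, the fingers measure 114 mm over their backs; the gripper's body (76 mm by 85 mm) begins 54 mm behind the grasp point. The pads swing forward as they close: fully open they stand 13 mm farther back than shut.
Start: joints at [1.258, 0.332, -0.065, 1.46, 0.022, 1.35, -0.088], TCP at [0.179, -0.599, 0.248] pointing down, gripper open.
Joint ranges: [-2.6, 2.6], [-0.5, 2.12], [-1.47, 1.34], [0.16, 2.42], [-1.27, 4.41], [0.06, 2.06], [-2.6, 2.6]. Speed limits (rad/s): [2.22, 2.22, 2.79, 2.79, 3.14, 3.14, 3.14].

## Interface

Orientations are given as a unit quaternion [x, y, z, w].
In Python, from workcell import manip gives the robot as it stands.
- The arm moves only by the shell command python3 -m pendant 'ROWS' [FORCE]. ROWS is JSON, a list of rows, each a list of 3 entries, a list of its own where there are three numbers: the shift along the world's x, y, z in cm, then the turn, a rotation vector about the world's x, y, z in degrees, then the closure in counts, from 0 (fully open) to 255 (shut). A call has 1 to 12 rows; each row shifts and turns the pose as measured when the row begins; what a row does not reach is not made up. A row lasts 1/8 s, in which the tool goes at most 62.5 mm and 10.7 degrees, less where a joint would pass 70% of its speed; a pose out of reach is approached as far as the arm can. A call is refused whole if a number of a shift passes 6.25 or a number of a turn 10.7, either way. A call with a gripper value outside its range is refused whole. The fingers move at their own pace and stop on an object; FORCE is the grip in N (left out, the last holds). Time passes only in rows, so rows that do not move let the fingers close. It gives the time, the measured TCP pose, the force and the opening at its end, in the units of the state.
- manip.get_obs(): the state, without advancing time (a new reading comes with each control period).
- manip.camera(name): name is "side" or "top"; returns a dict with "pixels" (384x512x3 uint8, red, green, blue), "range_z" (384x512 float32, m along the optical axis (not along the pixel's ray), 0 where there is no reading), "K" (3x3 intrinsics, pixels), "origin" and "rotation" of the camera in the world. Camera axes: x right, y down, z forward; pixel columns grow to the right and rows downward; lengths in m; the calibration is good to about 2 mm. A picture is of the moment at which its call begins.
- manip.hand_in(): hands the job in, once; it reports no verdict.
The state is a dict: "clock": time; "joint_pos": joint angles; "joint_velocities": joint speeds; "tau": joint torques, N m; "position": TCP position; "ee_rot": TCP orientation; "ft_force": force on the tool from outside, world axes, zero at the start; "torque": the same for the moment, N m; "grip_width": opening from 0.0 (shut) to 1.0 (fully open).
Only numpy, scipy, OpenCV 4.12 (cv2) and the standard library are available. Lean on these libraries where they do the work, as an engineer would, in place of code of your own. Each camera call takes 0.05 s, during which the arm holds its last target.

## Task

Make up the two kits from the stock on the bench, one thing to each place of the trays: the long three-place tray gets the amber bottle in its middle place, with the slim jar and the square tube block at its two ends (either way round); the short two-place tray gets the steel beaker and the wide jar (either way round). Set each thing down upright and flat on the tray's floor without dropping it, let go of it, and leave the wash bottle, the tube rack and the timer where they are.

Things in the scene. Friction and masses are not known exactly. Their poses are not given: they have to be found in the camera images.
- bottle_mid (a point): small bottle of amber glass with a narrower white screw cap, 90 mm tall overall; its round body is 42 mm in diameter up to 64 mm from the bottom, then a sloping shoulder and the cap (28 mm diameter). Its z axis points up, origin half-way up on its axis. Stands loose, upright on the bench; weighs about 0.12 kg.
- wide_jar_mid (a point): the wider of two round white jars with flat white lids: 56 mm in diameter, straight-sided, 60 mm tall. Its z axis points up, origin half-way up on its axis. Stands loose, upright on the bench; weighs about 0.13 kg.
- slim_jar_mid (a point): the slimmer of two round white jars with flat white lids: 38 mm in diameter, straight-sided, 60 mm tall. Its z axis points up, origin half-way up on its axis. Stands loose, upright on the bench; weighs about 0.07 kg.
- beaker_mid (a point): open round steel beaker, straight-sided, 54 mm outside diameter, wall 3 mm, 70 mm tall, open at the top. Its z axis points up, origin half-way up on its axis. Stands loose, upright on the bench; weighs about 0.14 kg.
- block_mid (a point): square aluminium tube block, 46 x 46 mm and 60 mm tall, with four round holes (13 mm) in its top; x and y are square to its flat sides. Its yaw varies. Its z axis points up, origin half-way up on its axis. Stands loose, upright on the bench; weighs about 0.3 kg.
- tray3_floor (a point): long white kit tray, fixed, three square places in a row, 84 x 244 mm. Place centres at y = -80, 0, +80 mm, x = 0 in its own frame. Origin: centre of the tray on its floor, 4 mm above the bench; z up, y along the row. Places are 76 x 76 mm inside; walls and partitions are 4 mm thick, tops 12 mm above the bench (8 mm above the floor): keep fingertips above them.
- tray2_floor (a point): short white kit tray, fixed, two square places in a row, 84 x 164 mm. Place centres at y = -40, +40 mm, x = 0 in its own frame. Origin: centre of the tray on its floor, 4 mm above the bench; z up, y along the row. Places are 76 x 76 mm inside; walls and partitions are 4 mm thick, tops 12 mm above the bench (8 mm above the floor): keep fingertips above them.
- wash_bottle: bystander: white wash bottle with a blue collar and bent spout, 64 mm in diameter, 180 mm tall, at the right side; origin at the centre of its underside. Leave it alone.
- tube_rack: bystander: grey rack with capped tubes, 170 mm long (its y, lying about along world x) and 70 mm wide, 74 mm tall, at the left side; origin at the centre of its underside. Leave it alone.
- timer: bystander: flat white bench timer with a dark screen, 70 x 90 mm, 31 mm tall, at the right side; origin at the centre of its underside. Leave it alone.
Not all that is in view belongs to the job. Leave any purple or yellow look-alike of the part that bears bottle_mid alone.

How it is judged:
At the end, for the whole second after the job is handed in: Three-place tray: bottle in the middle, slim jar and block at the ends (over 110 mm apart). Two-place tray: beaker and wide jar, over 50 mm apart. Each axis inside its place, standing on the floor (height within 4 mm), upright within 0.08 rad, at rest (below 0.02 m/s, 0.2 rad/s) (x of bottle_mid in the frame of tray3_floor between -0.038 and 0.038 m and y of bottle_mid in the frame of tray3_floor between -0.038 and 0.038 m and z of bottle_mid in the frame of tray3_floor between 0.041 and 0.049 m and angle between each of bottle_mid, wide_jar_mid, slim_jar_mid, beaker_mid, block_mid's own z axis and vertical below 0.08 rad and linear speed of each of bottle, wide_jar, slim_jar, beaker, block below 0.02 m/s and angular speed of each of bottle, wide_jar, slim_jar, beaker, block below 0.2 rad/s and x of wide_jar_mid in the frame of tray2_floor between -0.038 and 0.038 m and y of wide_jar_mid in the frame of tray2_floor between -0.08 and 0.08 m and z of wide_jar_mid in the frame of tray2_floor between 0.026 and 0.034 m and x of slim_jar_mid in the frame of tray3_floor between -0.038 and 0.038 m and y of slim_jar_mid in the frame of tray3_floor between -0.12 and 0.12 m and z of slim_jar_mid in the frame of tray3_floor between 0.026 and 0.034 m and x of beaker_mid in the frame of tray2_floor between -0.038 and 0.038 m and y of beaker_mid in the frame of tray2_floor between -0.08 and 0.08 m and z of beaker_mid in the frame of tray2_floor between 0.031 and 0.039 m and x of block_mid in the frame of tray3_floor between -0.038 and 0.038 m and y of block_mid in the frame of tray3_floor between -0.12 and 0.12 m and z of block_mid in the frame of tray3_floor between 0.026 and 0.034 m and horizontal distance between slim_jar_mid and block_mid above 0.11 m and horizontal distance between beaker_mid and wide_jar_mid above 0.05 m); the robot touches nothing.
It fails at once if the wash bottle is pushed more than 20 mm or tipped over (distance of wash_bottle from where it was at the start of the episode above 0.02 m or angle between wash_bottle's own z axis and vertical above 0.4 rad).
It fails at once if the tube rack is pushed more than 20 mm or tipped over (distance of tube_rack from where it was at the start of the episode above 0.02 m or angle between tube_rack's own z axis and vertical above 0.4 rad).
It fails at once if the timer is pushed more than 20 mm or tipped over (distance of timer from where it was at the start of the episode above 0.02 m or angle between timer's own z axis and vertical above 0.4 rad).
It fails at once if a stock item is dropped or flung (moves faster than 0.6 m/s while the fingers do not touch it) ((linear speed of bottle above 0.6 m/s and contact force between the fingers and bottle below 0.1 N) or (linear speed of wide_jar above 0.6 m/s and contact force between the fingers and wide_jar below 0.1 N) or (linear speed of slim_jar above 0.6 m/s and contact force between the fingers and slim_jar below 0.1 N) or (linear speed of beaker above 0.6 m/s and contact force between the fingers and beaker below 0.1 N) or (linear speed of block above 0.6 m/s and contact force between the fingers and block below 0.1 N)).
It also fails if it takes over 120 s, if anything falls off the work surface, if the arm or the gripper's body presses on something with over 40 N, if the wrist force passes 120 N, or if a joint passes its speed limit or range.

## Working session

There is one attempt and no reset: what is moved stays moved. The work goes in short steps, Python scripts to look and compute and a shell command to move; the robot and the scene stay as the last step left them, time stands still between calls to the robot, and variables do not carry over. Pictures are saved under pics/ and viewed, and the job is handed in when it is done.

```bash
mkdir -p pics; python3 - <<'E'
from workcell import manip
import cv2,numpy as np
print(manip.get_obs(), manip.tcp_to_tips)
for n in("side","top"):
    c=manip.camera(n); np.savez(f"{n}0.npz",**c)
    cv2.imwrite(f"pics/{n}0.png",cv2.resize(c["pixels"][:,:,::-1],(768,576),interpolation=cv2.INTER_CUBIC))
    print(n,c["K"],c["origin"],c["rotation"])
E
```

```text
{'clock': 0.0, 'joint_pos': array([ 1.25843505,  0.33288977, -0.0646829 ,  1.46096502,  0.02161871,
        1.34994204, -0.08851198]), 'joint_velocities': array([ 8.77971570e-04,  8.67747033e-04, -3.37580409e-05,  1.94330060e-05,
        2.54891914e-04,  9.90887492e-04, -8.95665313e-04]), 'tau': array([-2.53676335e-04, -6.25441718e+01,  4.91785922e-02, -3.91598117e+01,
        1.61671860e-02,  9.90111614e-03, -5.19676291e-05]), 'position': array([ 0.17844866, -0.59859205,  0.24749341]), 'ee_rot': array([ 8.01785600e-01, -5.97611315e-01, -6.32129030e-04, -4.11188622e-04]), 'ft_force': array([ 0.08257329, -0.25397305,  0.57908633]), 'torque': array([0.01773617, 0.04759141, 0.02076676]), 'grip_width': 1.0003808682813549} 0.017
side [[443.24050858   0.         255.4632295 ]
 [  0.         443.24050858 193.84332282]
 [  0.           0.           1.        ]] [0.40170822 0.99974591 0.68154598] [-0.0556387   0.87582209 -0.47903888  0.01901985]
top [[355.71644743   0.         253.83287506]
 [  0.         355.71644743 195.39758734]
 [  0.           0.           1.        ]] [0.42135428 0.00776476 1.26196891] [ 0.71018066 -0.70311672  0.02902453 -0.02068536]
```

View pics/top0.png

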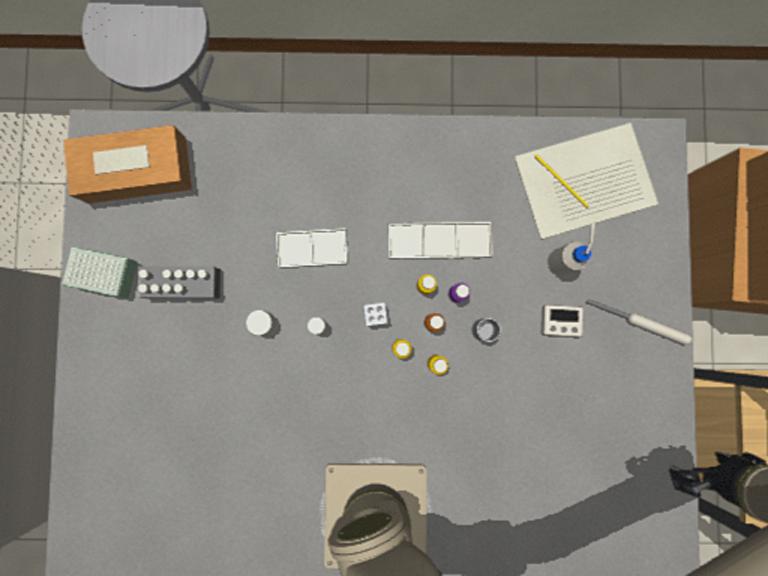

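View pics/side0.png

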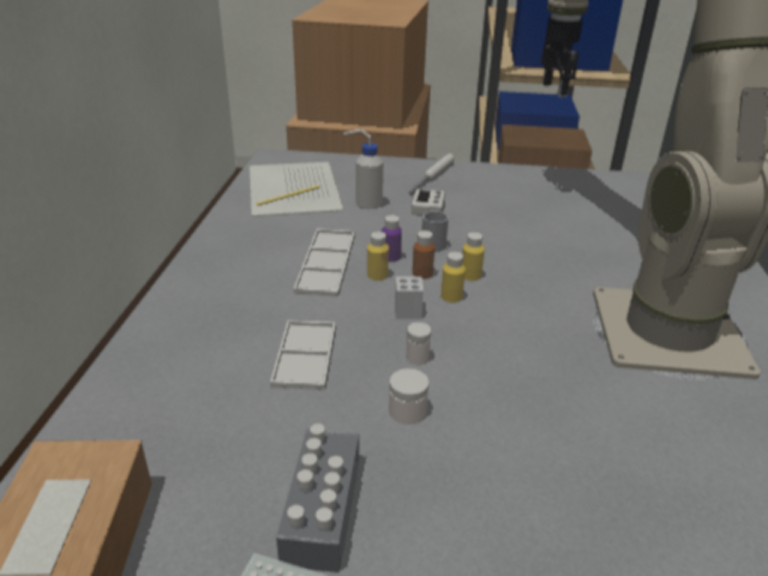

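The top picture shows five bottles. Amber is at (435,322), yellow at (427,284), (402,349) and (438,365), and purple at (459,292). Only the one at (435,322) is amber with a white cap. Next I'll confirm that in a crop and measure positions.

```bash
cat > h.py <<'E'
import numpy as np,cv2
from scipy.spatial.transform import Rotation as R
def cloud(c):
    K=c["K"];z=c["range_z"];v,u=np.mgrid[0:384,0:512]
    p=np.stack([(u-K[0,2])/K[0,0]*z,(v-K[1,2])/K[1,1]*z,z],-1)
    r=np.asarray(c["rotation"]); r=R.from_quat(r).as_matrix() if r.shape==(4,) else r
    w=p@r.T+c["origin"]; w[z<=0]=np.nan
    return w
def blobs(c,zmin=0.02,zmax=0.2,xr=(0.3,0.85),yr=(-0.6,0.75)):
    w=cloud(c);m=(w[...,2]>zmin)&(w[...,2]<zmax)&(w[...,0]>xr[0])&(w[...,0]<xr[1])&(w[...,1]>yr[0])&(w[...,1]<yr[1])
    n,l,s,ce=cv2.connectedComponentsWithStats(m.astype(np.uint8),connectivity=4)
    out=[]
    for i in range(1,n):
        if s[i,4]<25: continue
        p=w[l==i];zt=np.percentile(p[:,2],95);t=p[p[:,2]>zt-0.008]
        mid=(t[:,:2].min(0)+t[:,:2].max(0))/2
        col=c["pixels"][l==i].mean(0).astype(int)
        out.append((ce[i]*1.5,s[i,4],zt,mid,np.ptp(t[:,:2],axis=0),col))
    return out
E
python3 - <<'E'
from h import *
np.set_printoptions(precision=4,suppress=True)
C={n:dict(np.load(n+"0.npz")) for n in("top","side")}
for n in C:
    print(n, "bench z",np.nanmedian(cloud(C[n])[180:230,150:250,2]))
    for o in blobs(C[n]): print(o[0].round(),o[1],round(float(o[2]),4),o[3],o[4],o[5])
t=C["top"]["pixels"][:,:,::-1]
cv2.imwrite("pics/crop_top.png",cv2.resize(t[140:255,145:345],(800,460),interpolation=cv2.INTER_CUBIC))
s=C["side"]["pixels"][:,:,::-1]
cv2.imwrite("pics/crop_side.png",cv2.resize(s[135:285,170:335],(660,600),interpolation=cv2.INTER_CUBIC))
E
```

```text
top bench z 0.0008493659746597881
[123. 167.] 3053 0.0848 [0.7851 0.5808] [0.1297 0.2648] [179 139  95]
[571. 256.] 487 0.173 [ 0.6184 -0.4355] [0.0598 0.0192] [115 120 128]
[ 98. 272.] 1142 0.0647 [0.5497 0.6408] [0.1042 0.1438] [174 182 167]
[177. 281.] 1064 0.0761 [0.5282 0.4606] [0.0485 0.1488] [142 142 138]
[426. 284.] 133 0.0927 [ 0.5297 -0.1088] [0.0265 0.0266] [193 179 105]
[458. 292.] 137 0.0929 [ 0.5121 -0.1833] [0.0237 0.0243] [145 123 149]
[375. 314.] 184 0.0638 [0.46   0.0065] [0.0478 0.0477] [200 202 202]
[562. 320.] 518 0.0349 [ 0.4497 -0.4267] [0.0725 0.0891] [153 150 140]
[259. 322.] 247 0.0638 [0.4372 0.2691] [0.0538 0.0545] [207 209 200]
[434. 322.] 129 0.093 [ 0.4422 -0.1273] [0.0232 0.0239] [173 146 119]
[316. 325.] 108 0.0644 [0.4316 0.1409] [0.0337 0.0338] [214 216 207]
[487. 329.] 131 0.0725 [ 0.427  -0.2457] [0.0503 0.0532] [98 98 98]
[401. 348.] 128 0.0929 [ 0.3825 -0.0517] [0.023  0.0232] [203 190 118]
[437. 364.] 137 0.0925 [ 0.3474 -0.1339] [0.0231 0.0233] [193 179 106]
side bench z 0.0012099532996220907
[368. 172.] 665 0.1656 [ 0.6201 -0.4383] [0.0607 0.0188] [105 105 105]
[429. 227.] 890 0.0858 [ 0.4429 -0.1283] [0.0265 0.0309] [102  96  90]
[384. 244.] 591 0.0909 [ 0.521  -0.1477] [0.0442 0.1038] [111 100  88]
[462. 264.] 681 0.0905 [ 0.3649 -0.0939] [0.063  0.1124] [126 117  78]
[409. 292.] 397 0.0617 [0.46   0.0061] [0.0489 0.0557] [122 122 121]
[418. 338.] 319 0.0618 [0.432  0.1399] [0.0362 0.0383] [133 130 126]
[408. 391.] 692 0.0621 [0.4378 0.2677] [0.0548 0.0578] [142 140 135]
[318. 495.] 3412 0.0753 [0.5285 0.4583] [0.0515 0.1507] [108 109 108]
[ 76. 510.] 7039 0.0837 [0.7883 0.5452] [0.1234 0.1964] [148 129 106]
[274. 567.] 459 0.0632 [0.5408 0.5847] [0.0867 0.0281] [153 158 153]
```

View pics/crop_top.png

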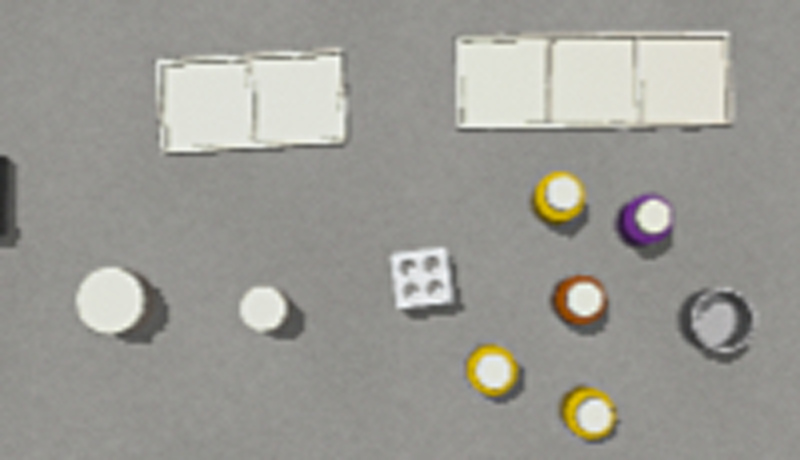

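View pics/crop_side.png

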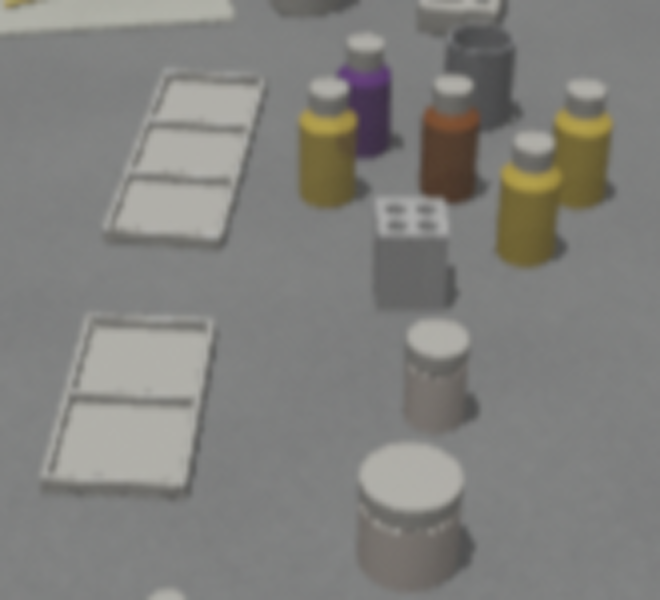

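The crops confirm the amber bottle: top crop (580,300), side crop (450,150), orange-brown body with a white cap. The others are clearly yellow or purple. Both views agree within about 2 mm. Trays and block yaw are next.

```bash
python3 - <<'E'
from h import *
np.set_printoptions(precision=4,suppress=True)
for n in("top","side"):
    c=dict(np.load(n+"0.npz"));w=cloud(c);g=c["pixels"].min(-1)
    for nm,xr,yr in(("t2",(.5,.7),(.02,.32)),("t3",(.53,.75),(-.34,0.0))):
        m=(g>(150 if n=="side" else 190))&(w[...,2]<.03)&(w[...,0]>xr[0])&(w[...,0]<xr[1])&(w[...,1]>yr[0])&(w[...,1]<yr[1])
        m=cv2.morphologyEx(m.astype(np.uint8),cv2.MORPH_CLOSE,np.ones((5,5)))
        k,l,s,ce=cv2.connectedComponentsWithStats(m);i=1+np.argmax(s[1:,4])
        p=w[l==i];r=cv2.minAreaRect((p[:,:2]*1000).astype(np.float32));print(n,nm,r,np.cov(p[:,:2].T)@[0,1], "z",np.median(p[:,2]),s[i],p[:,:2].mean(0))
    m=(w[...,2]>(.055))&(w[...,0]>.42)&(w[...,0]<.5)&(abs(w[...,1]-.006)<.045)
    print(n,"block",cv2.minAreaRect((w[m][:,:2]*1000).astype(np.float32)))
E
```

```text
top t2 ((615.4552612304688, 159.20960998535156), (82.15462493896484, 160.72349548339844), 4.831663131713867) [nan nan] z nan [ 184  152   47   26 1017] [nan nan]
top t3 ((642.2957763671875, -144.4163360595703), (75.33638000488281, 240.3390350341797), 4.412654399871826) [nan nan] z nan [ 259  148   68   24 1438] [nan nan]
top block ((459.5729064941406, 7.51856803894043), (45.6403694152832, 45.73011779785156), 7.722189426422119)
side t2 ((628.767333984375, 160.4898681640625), (80.1770248413086, 159.08729553222656), 14.832084655761719) [nan nan] z nan [ 181  214   42   42 1295] [nan nan]
side t3 ((625.9000854492188, -141.58116149902344), (79.78810119628906, 242.6195068359375), 9.37111759185791) [nan nan] z nan [196 156  39  38 983] [nan nan]
side block ((459.6492614746094, 4.570775985717773), (45.19868087768555, 55.181114196777344), 5.590615272521973)
```

```bash
python3 - <<'E'
from h import *
np.set_printoptions(precision=4,suppress=True)
P={"top":((145,140),{"t3":[(457,37),(730,32),(733,124),(460,130)],"t2":[(157,61),(342,49),(346,143),(164,153)]}),
"side":((170,135),{"t3":[(165,70),(266,77),(223,239),(106,233)],"t2":[(88,315),(213,318),(188,486),(44,481)]})}
for n,(o,d) in P.items():
    c=dict(np.load(n+"0.npz"));r=R.from_quat(c["rotation"]).as_matrix()
    for k,q in d.items():
        uv=np.array(q)/4.+o+[-.375,-.375]
        ray=np.c_[(uv-c["K"][:2,2])/c["K"][0,0],np.ones(4)]@r.T
        w=c["origin"]+ray*((0.012-c["origin"][2])/ray[:,2])[:,None]
        rect=cv2.minAreaRect((w[:,:2]*1000).astype(np.float32))
        print(n,k,w[:,:2].mean(0),rect); print(w[:,:2].tolist())
    w=cloud(c)
    for k,(x,y) in {"t3":(.643,-.145),"t2":(.616,.16)}.items():
        m=(abs(w[...,0]-x)<.03)&(abs(w[...,1]-y)<.08); print(k,"z",np.nanmedian(w[m][:,2]),m.sum())
E
```

```text
top t3 [ 0.6378 -0.146 ] ((637.5899047851562, -145.8575439453125), (83.30194091796875, 243.46620178222656), 1.7507671117782593)
[[0.6755023010051191, -0.02290871712652202], [0.6829406791820986, -0.2662612787222517], [0.600346005962413, -0.26852258707408944], [0.5922644560176515, -0.026278123198922893]]
top t2 [0.6157 0.1577] ((615.2507934570312, 157.62850952148438), (84.04454040527344, 164.0616455078125), 4.4394731521606445)
[[0.6507972968134406, 0.2426659572433546], [0.6634966634255447, 0.07909656744804858], [0.5795662129937587, 0.07436900882232172], [0.5689107853658739, 0.23459514945686494]]
t3 z 0.004326398614092564 744
t2 z 0.004761654502998702 753
side t3 [ 0.6366 -0.1433] ((636.3157958984375, -143.5689697265625), (83.13298034667969, 248.222412109375), 1.9730340242385864)
[[0.682130741799045, -0.26617552150664814], [0.5989658969540202, -0.26668166385511083], [0.5916338994417065, -0.02242040595537631], [0.6735846511342811, -0.018100259718436762]]
side t2 [0.6149 0.1586] ((614.8259887695312, 158.30831909179688), (82.6069564819336, 166.13400268554688), 4.959676742553711)
[[0.6626653086334129, 0.08040012267364416], [0.5817178934809153, 0.07205601569656817], [0.566495645596279, 0.2374934391596265], [0.6487933051968703, 0.24463518847072618]]
t3 z 0.0051627851423362014 528
t2 z 0.004855981231769113 1017
```

Measured, heights and sizes consistent with the text:

| Thing | Position (x, y) in m |
|---|---|
| Amber bottle | .4425, -.128 |
| Slim jar | .432, .140 |
| Wide jar | .437, .268 |
| Beaker | .427, -.246 |
| Block | .460, .007, yaw about +8° |
| tray3 centre | .637, -.145, turned 1.8° |
| tray2 centre | .615, .158, turned 4.5° |

The bottle goes first, with the jaws along world y so they clear its neighbours.

```bash
python3 -m pendant '[[[2.6,4.7,0],[0,0,-1.7],0],[[2.6,4.7,0],[0,0,-1.7],0],[[2.6,4.7,0],[0,0,-1.7],0],[[2.6,4.7,0],[0,0,-1.7],0],[[2.6,4.7,0],[0,0,-1.7],0],[[2.6,4.7,0],[0,0,-1.7],0],[[2.6,4.7,0],[0,0,-1.7],0],[[2.6,4.7,0],[0,0,-1.7],0],[[2.6,4.7,0],[0,0,-1.7],0],[[2.6,4.7,0],[0,0,-1.7],0],[[0,0,0],[0,0,0],0]]' 30
cat > s.py <<'E'
import sys
from h import *
from workcell import manip
o=manip.get_obs();r=R.from_quat(o["ee_rot"]);m=r.as_matrix()
t=o["position"]; tgt=np.array([float(a) for a in sys.argv[1:4]]); yaw=float(sys.argv[4])
a=np.degrees(np.arctan2(m[1,0],m[0,0])); d=(yaw-a+90)%180-90
# correction: rotate current to pointing straight down with jaw yaw a+d
x=np.array([np.cos(np.radians(a+d)),np.sin(np.radians(a+d)),0]);z=np.array([0,0,-1.]);T=np.c_[x,np.cross(z,x),z]
rv=(R.from_matrix(T)*r.inv()).as_rotvec(degrees=True)
print("t",round(o["clock"],2),"shift cm",((tgt-t)*100).round(2),"turn",rv.round(1),"F",o["ft_force"].round(1),"w",round(o["grip_width"],3),"q7",o["joint_pos"].round(2)[[0,4,6]])
E
python3 s.py .4425 -.128 .19 90
```

```text
clock: 1.48
position: [0.4413, -0.1106, 0.2441]
ee_rot: [-0.701, 0.713, 0.002, 0.001]
ft_force: [-0.5, -0.4, -0.3]
grip_width: 1.001
t 1.48 shift cm [ 0.12 -1.74 -5.41] turn [-0.2 -0.2  1. ] F [-0.5 -0.4 -0.3] w 1.001 q7 [ 0.72 -0.01 -1.43]
```

```bash
python3 -m pendant '[[[0.1,-0.9,-2.7],[0,0,0.5],0],[[0,-0.8,-2.7],[-0.2,-0.2,0.5],0],[[0,0,-3],[0,0,0],0],[[0,0,-3],[0,0,0],0],[[0,0,0],[0,0,0],0]]' 
python3 s.py .4425 -.128 .047 90
```

```text
clock: 2.1
position: [0.4404, -0.1303, 0.1263]
ee_rot: [-0.707, 0.707, 0.0, -0.0]
ft_force: [-0.5, 0.2, -0.2]
grip_width: 1.001
t 2.1 shift cm [ 0.21  0.23 -7.93] turn [ 0.  -0.1  0. ] F [-0.5  0.2 -0.2] w 1.001 q7 [ 0.72  0.07 -1.44]
```

```bash
python3 -m pendant '[[[0.2,0.2,-2],[0,0,0],0],[[0,0,-2],[0,0,0],0],[[0,0,-2],[0,0,0],0],[[0,0,-1.5],[0,0,0],0],[[0,0,0],[0,0,0],0]]' 
python3 s.py .4425 -.128 .047 90
```

```text
clock: 2.72
position: [0.4451, -0.1314, 0.0549]
ee_rot: [-0.706, 0.708, -0.003, 0.0]
ft_force: [0.0, 1.1, -0.8]
grip_width: 0.998
t 2.73 shift cm [-0.26  0.34 -0.79] turn [0.2 0.3 0.2] F [ 0.   1.1 -0.8] w 0.998 q7 [ 0.68  0.16 -1.52]
```

```bash
python3 -m pendant '[[[-0.2,0.3,-0.6],[0,0,0],0],[[0,0,-0.2],[0,0,0],0],[[0,0,0],[0,0,0],0],[[0,0,0],[0,0,0],0]]' 
python3 s.py .4425 -.128 .047 90
```

```text
clock: 3.22
position: [0.4442, -0.1287, 0.0485]
ee_rot: [-0.706, 0.708, -0.004, 0.001]
ft_force: [-0.2, 0.1, 0.3]
grip_width: 1.003
t 3.23 shift cm [-0.17  0.07 -0.15] turn [0.3 0.4 0.2] F [-0.2  0.1  0.3] w 1.003 q7 [ 0.68  0.17 -1.53]
```

```bash
python3 -m pendant '[[[-0.1,0.1,0],[0.3,0.3,0.2],60],[[0,0,0],[0,0,0],110],[[0,0,0],[0,0,0],160],[[0,0,0],[0,0,0],200],[[0,0,0],[0,0,0],255],[[0,0,0],[0,0,0],255],[[0,0,0],[0,0,0],255],[[0,0,0],[0,0,0],255],[[0,0,0],[0,0,0],255],[[0,0,0],[0,0,0],255]]' 30
python3 s.py .4425 -.128 .15 90
```

```text
clock: 4.47
position: [0.4434, -0.1278, 0.0489]
ee_rot: [-0.707, 0.707, -0.001, 0.001]
ft_force: [-0.0, 0.4, 1.4]
grip_width: 0.482
t 4.47 shift cm [-0.09 -0.02 10.11] turn [-0.   0.1  0. ] F [-0.   0.4  1.4] w 0.482 q7 [ 0.68  0.16 -1.52]
```

Gripped at 41 mm wide. Lifting it clear of the neighbours.

```bash
python3 -m pendant '[[[0,0,1],[0,0,0],255],[[0,0,2],[0,0,0],255],[[0,0,3],[0,0,0],255],[[0,0,3],[0,0,0],255],[[0,0,3],[0,0,0],255],[[0,0,3],[0,0,0],255],[[0,0,1.5],[0,0,0],255],[[0,0,0],[0,0,0],255]]' 
python3 s.py .637 -.145 .18 91.8
```

```text
clock: 5.48
position: [0.4415, -0.1264, 0.2212]
ee_rot: [0.708, -0.707, -0.0, -0.001]
ft_force: [-0.1, -0.1, -1.6]
grip_width: 0.482
t 5.47 shift cm [19.55 -1.86 -4.12] turn [-0.1  0.1  1.7] F [-0.1 -0.1 -1.6] w 0.482 q7 [ 0.74  0.01 -1.39]
```

```bash
python3 -m pendant '[[[3,-0.3,0],[0,0,0.3],255],[[4,-0.3,0],[0,0,0.3],255],[[4,-0.3,0],[0,0,0.3],255],[[4,-0.3,-1],[0,0,0.3],255],[[3,-0.3,-1],[0,0,0.3],255],[[1.5,-0.3,-1],[0,0,0.3],255],[[0,0,0],[0,0,0],255],[[0,0,0],[0,0,0],255]]' 
python3 s.py .637 -.145 .053 91.8
```

```text
clock: 6.48
position: [0.6377, -0.1438, 0.1775]
ee_rot: [0.719, -0.695, -0.007, 0.003]
ft_force: [-0.3, 0.3, -0.9]
grip_width: 0.48
t 6.47 shift cm [ -0.07  -0.12 -12.45] turn [-0.3 -0.8 -0.1] F [-0.3  0.3 -0.9] w 0.48 q7 [ 0.55  0.26 -1.56]
```

```bash
python3 -m pendant '[[[0,-0.1,-2],[-0.3,-0.8,0],255],[[0,0,-2],[0,0,0],255],[[0,0,-2],[0,0,0],255],[[0,0,-2],[0,0,0],255],[[0,0,-1.5],[0,0,0],255],[[0,0,0],[0,0,0],255],[[0,0,0],[0,0,0],255]]' 
python3 s.py .637 -.145 .053 91.8
```

```text
clock: 7.35
position: [0.6363, -0.145, 0.0787]
ee_rot: [0.718, -0.696, 0.0, 0.0]
ft_force: [-0.0, -0.1, -0.6]
grip_width: 0.485
t 7.35 shift cm [ 0.07 -0.   -2.57] turn [ 0.1 -0.  -0.1] F [-0.  -0.1 -0.6] w 0.485 q7 [ 0.54  0.31 -1.59]
```

```bash
python3 -m pendant '[[[0,0,-1],[0,0,0],255],[[0,0,-0.8],[0,0,0],255],[[0,0,-0.4],[0,0,0],255],[[0,0,-0.1],[0,0,0],255],[[0,0,0],[0,0,0],255],[[0,0,0],[0,0,0],255]]' 
python3 s.py .637 -.145 .053 91.8
```

```text
clock: 8.1
position: [0.6372, -0.1451, 0.0555]
ee_rot: [0.718, -0.696, 0.001, -0.0]
ft_force: [0.1, 0.6, -0.4]
grip_width: 0.482
t 8.1 shift cm [-0.02  0.01 -0.25] turn [ 0.1  0.1 -0. ] F [ 0.1  0.6 -0.4] w 0.482 q7 [ 0.53  0.33 -1.6 ]
```

```bash
python3 -m pendant '[[[0,0,-0.1],[0,0,0],255],[[0,0,-0.1],[0,0,0],255],[[0,0,-0.1],[0,0,0],255],[[0,0,-0.1],[0,0,0],255],[[0,0,0],[0,0,0],255]]' 
python3 s.py .637 -.145 .053 91.8
```

```text
clock: 8.72
position: [0.6378, -0.1451, 0.0533]
ee_rot: [0.718, -0.696, 0.002, -0.001]
ft_force: [0.3, 0.1, -0.9]
grip_width: 0.481
t 8.72 shift cm [-0.08  0.01 -0.03] turn [ 0.1  0.2 -0. ] F [ 0.3  0.1 -0.9] w 0.481 q7 [ 0.53  0.33 -1.6 ]
```

```bash
python3 -m pendant '[[[0,0,-0.1],[0,0,0],255],[[0,0,-0.1],[0,0,0],255],[[0,0,0],[0,0,0],255]]' 
python3 s.py .637 -.145 .053 91.8
```

```text
clock: 9.1
position: [0.6382, -0.1452, 0.0532]
ee_rot: [0.718, -0.696, 0.003, -0.001]
ft_force: [0.2, 0.4, -1.7]
grip_width: 0.481
t 9.1 shift cm [-0.12  0.02 -0.02] turn [ 0.2  0.3 -0. ] F [ 0.2  0.4 -1.7] w 0.481 q7 [ 0.53  0.33 -1.61]
```

```bash
python3 -m pendant '[[[0,0,-0.2],[0,0,0],255],[[0,0,-0.2],[0,0,0],255],[[0,0,0],[0,0,0],255]]' 
python3 s.py .637 -.145 .053 91.8
```

```text
clock: 9.48
position: [0.6389, -0.1453, 0.0534]
ee_rot: [0.718, -0.696, 0.004, -0.001]
ft_force: [0.6, -0.4, -1.5]
grip_width: 0.482
t 9.47 shift cm [-0.19  0.03 -0.04] turn [ 0.2  0.3 -0. ] F [ 0.6 -0.4 -1.5] w 0.482 q7 [ 0.53  0.33 -1.61]
```

```bash
python3 -m pendant '[[[-0.2,0,-0.4],[0,0.3,0],255],[[0,0,0],[0,0,0],255]]' 
python3 s.py .637 -.145 .053 91.8; python3 - <<'E'
from h import *
from workcell import manip
c=manip.camera("side");cv2.imwrite("pics/s1.png",cv2.resize(c["pixels"][100:220,150:310,::-1],(800,600),interpolation=cv2.INTER_CUBIC))
E
```

```text
clock: 9.72
position: [0.6398, -0.1455, 0.0533]
ee_rot: [0.718, -0.696, 0.005, -0.001]
ft_force: [-0.8, -0.0, -2.1]
grip_width: 0.482
t 9.72 shift cm [-0.28  0.05 -0.03] turn [0.3 0.4 0. ] F [-0.8 -0.  -2.1] w 0.482 q7 [ 0.53  0.33 -1.61]
```

View pics/s1.png

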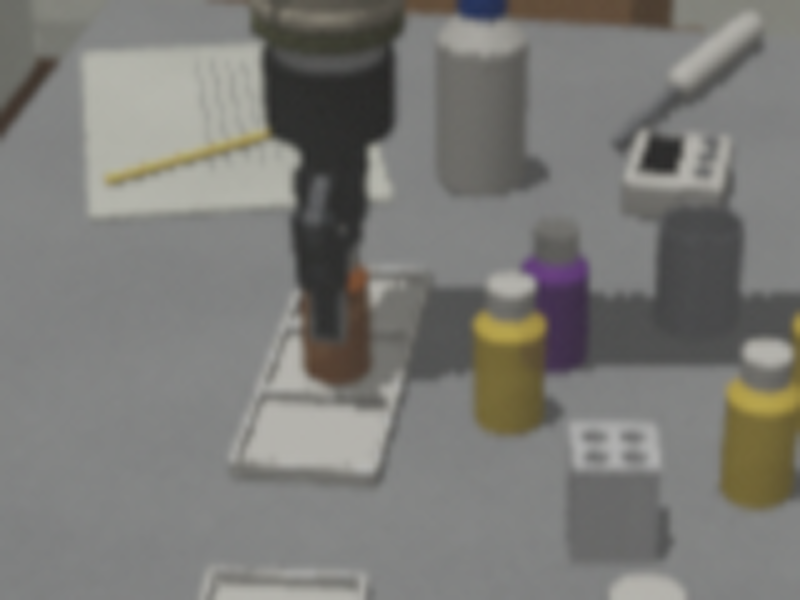

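The bottle is upright over the middle place at (335,375), with its foot at or very near the floor. It has stopped descending although the force barely shows, so I'll back off a little and come down again to test for contact.

```bash
python3 -m pendant '[[[-0.3,0,0.4],[0.3,0.4,0],255],[[0,0,0],[0,0,0],255]]' ;python3 s.py .637 -.145 .053 91.8
python3 -m pendant '[[[-0.1,0,-0.3],[0,0,0],255]]' ;python3 s.py .637 -.145 .053 91.8
python3 -m pendant '[[[0,0,-0.3],[0,0,0],255]]' ;python3 s.py .637 -.145 .053 91.8
```

```text
clock: 10.02
position: [0.6359, -0.1455, 0.0561]
ee_rot: [0.718, -0.696, -0.001, 0.0]
ft_force: [-0.4, -0.4, -2.1]
grip_width: 0.483
t 10.03 shift cm [ 0.11  0.05 -0.31] turn [-0.  -0.1  0. ] F [-0.4 -0.4 -2.1] w 0.483 q7 [ 0.53  0.33 -1.6 ]
clock: 10.15
position: [0.6348, -0.1455, 0.0528]
ee_rot: [0.718, -0.696, -0.001, 0.001]
ft_force: [-6.8, 4.0, 29.7]
grip_width: 0.485
t 10.15 shift cm [0.22 0.05 0.02] turn [-0.  -0.1  0. ] F [-6.8  4.  29.7] w 0.485 q7 [ 0.53  0.33 -1.6 ]
clock: 10.28
position: [0.6355, -0.1453, 0.0526]
ee_rot: [0.718, -0.696, -0.0, 0.0]
ft_force: [-9.2, 4.0, 30.9]
grip_width: 0.482
t 10.28 shift cm [0.15 0.03 0.04] turn [-0. -0.  0.] F [-9.2  4.  30.9] w 0.482 q7 [ 0.53  0.33 -1.6 ]
```

That's contact at z 0.0527, as predicted. Releasing.

```bash
python3 -m pendant '[[[0,0,0.0],[0,0,0],255],[[0,0,0],[0,0,0],150],[[0,0,0],[0,0,0],100],[[0,0,0],[0,0,0],50],[[0,0,0],[0,0,0],0],[[0,0,0],[0,0,0],0],[[0,0,0],[0,0,0],0]]' ;python3 s.py .637 -.145 .053 91.8
python3 -m pendant '[[[0,0,1],[0,0,0],0],[[0,0,2],[0,0,0],0],[[0,0,3],[0,0,0],0],[[0,0,3],[0,0,0],0],[[0,0,3],[0,0,0],0],[[0,0,2],[0,0,0],0],[[0,0,0],[0,0,0],0]]' ;python3 s.py .427 -.2455 .19 -15
```

```text
clock: 11.15
position: [0.6352, -0.1453, 0.0518]
ee_rot: [0.718, -0.696, -0.001, 0.0]
ft_force: [0.6, 0.1, 0.3]
grip_width: 1.002
t 11.15 shift cm [0.18 0.03 0.12] turn [-0.  -0.1  0. ] F [0.6 0.1 0.3] w 1.002 q7 [ 0.53  0.33 -1.6 ]
clock: 12.02
position: [0.6361, -0.1447, 0.2057]
ee_rot: [0.718, -0.696, 0.002, -0.002]
ft_force: [0.4, 0.1, -0.8]
grip_width: 0.999
t 12.03 shift cm [-20.91 -10.08  -1.57] turn [-0.2  0.3 73.2] F [ 0.4  0.1 -0.8] w 0.999 q7 [ 0.56  0.25 -1.55]
```

```bash
python3 -m pendant '[[[-2.1,-1,0],[0,0,9],0],[[-2.1,-1,0],[0,0,9],0],[[-2.1,-1,0],[0,0,9],0],[[-2.1,-1,0],[0,0,9],0],[[-2.1,-1,0],[0,0,9],0],[[-2.1,-1,0],[0,0,9],0],[[-2.1,-1,0],[0,0,9],0],[[-2.1,-1,0],[0,0,9],0],[[-2.1,-1,0],[0,0,9],0],[[-2.1,-1,0],[0,0,0],0],[[0,0,0],[0,0,0],0]]' ;python3 s.py .427 -.2455 .12 -5
python3 - <<'E'
from h import *
from workcell import manip
c=manip.camera("side");cv2.imwrite("pics/s2.png",cv2.resize(c["pixels"][100:220,150:310,::-1],(800,600),interpolation=cv2.INTER_CUBIC))
for o in blobs(c): print(o[0].round(),o[1],round(float(o[2]),4),o[3],o[4],o[5])
E
```

```text
clock: 13.4
position: [0.4155, -0.2455, 0.2015]
ee_rot: [0.999, -0.038, -0.003, -0.002]
ft_force: [0.8, 0.4, 0.6]
grip_width: 1.003
t 13.4 shift cm [ 1.15  0.   -8.15] turn [-0.3 -0.3 -0.6] F [0.8 0.4 0.6] w 1.003 q7 [1.15 0.08 0.3 ]
[368. 171.] 659 0.166 [ 0.62057365 -0.43945164] [0.06102528 0.01987558] [107 107 107]
[431. 215.] 612 0.0689 [ 0.42664781 -0.2510708 ] [0.05121611 0.06201564] [101 101 100]
[384. 244.] 593 0.0906 [ 0.52099987 -0.14633993] [0.04504529 0.10367593] [113 102  90]
[328. 239.] 336 0.0949 [ 0.63325308 -0.14427353] [0.02419392 0.03037315] [108  91  79]
[462. 264.] 686 0.0909 [ 0.3648715  -0.09442831] [0.06304383 0.11204651] [128 118  79]
[409. 292.] 398 0.0618 [0.45989947 0.00594419] [0.04890052 0.05367101] [125 125 124]
[418. 338.] 316 0.0616 [0.4319384  0.14098996] [0.03613827 0.03857004] [135 133 128]
[408. 391.] 691 0.0621 [0.43767359 0.26713501] [0.05452503 0.05795842] [145 143 138]
[318. 495.] 3418 0.0752 [0.52827825 0.45767262] [0.05106164 0.15040059] [110 111 110]
[ 75. 510.] 7035 0.0838 [0.78811636 0.5451544 ] [0.12376711 0.19525517] [150 131 108]
[274. 567.] 456 0.063 [0.54080754 0.5837953 ] [0.08638563 0.03006977] [155 161 155]
```

View pics/s2.png

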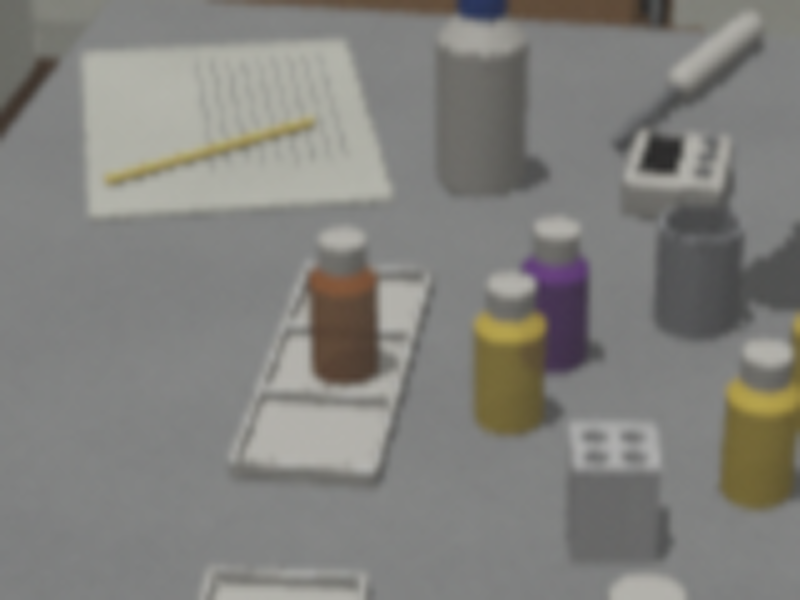

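The bottle stands upright and free in the middle place at (345,330). Now the beaker.

```bash
python3 -m pendant '[[[0.6,0,-2],[-0.3,-0.3,-0.6],0],[[0.6,0,-2],[0,0,0],0],[[0,0,-2],[0,0,0],0],[[0,0,-2],[0,0,0],0],[[0,0,0],[0,0,0],0]]' ;python3 s.py .427 -.246 .045 -5
```

```text
clock: 14.08
position: [0.4326, -0.2411, 0.1194]
ee_rot: [0.999, -0.041, 0.002, -0.001]
ft_force: [0.8, 0.5, 0.5]
grip_width: 0.996
t 14.07 shift cm [-0.56 -0.49 -7.44] turn [-0.1  0.2 -0.3] F [0.8 0.5 0.5] w 0.996 q7 [1.09 0.19 0.19]
```

```bash
python3 -m pendant '[[[-0.6,-0.5,-1],[0,0,0],0],[[-0.1,-0.1,-1],[0,0,0],0],[[0,0,0],[0,0,0],0]]' ;python3 s.py .427 -.246 .045 -5
```

```text
clock: 14.45
position: [0.4263, -0.2475, 0.0995]
ee_rot: [0.999, -0.041, 0.002, -0.0]
ft_force: [-0.3, 0.6, -0.6]
grip_width: 0.995
t 14.45 shift cm [ 0.07  0.15 -5.45] turn [-0.   0.3 -0.3] F [-0.3  0.6 -0.6] w 0.995 q7 [1.09 0.2  0.19]
```

```bash
python3 -m pendant '[[[-0.1,0,-1],[0,0,0],0],[[-0.1,0,-1],[0,0,0],0],[[-0.1,0,-1],[0,0,0],0],[[0,0,-1],[0,0,0],0],[[0,0,-0.8],[0,0,0],0],[[0,0,0],[0,0,0],0]]' ;python3 s.py .427 -.246 .045 -5
```

```text
clock: 15.2
position: [0.423, -0.2474, 0.0481]
ee_rot: [0.999, -0.041, 0.002, -0.0]
ft_force: [0.9, 0.2, -0.1]
grip_width: 1.002
t 15.2 shift cm [ 0.4   0.14 -0.31] turn [-0.   0.3 -0.3] F [ 0.9  0.2 -0.1] w 1.002 q7 [1.06 0.27 0.14]
```

```bash
python3 -m pendant '[[[0.4,0.1,-0.3],[0,0.3,0],0],[[0,0,0],[0,0,0],40],[[0,0,0],[0,0,0],70],[[0,0,0],[0,0,0],90],[[0,0,0],[0,0,0],120],[[0,0,0],[0,0,0],255],[[0,0,0],[0,0,0],255],[[0,0,0],[0,0,0],255],[[0,0,0],[0,0,0],255],[[0,0,0],[0,0,0],255]]' 30;python3 s.py .427 -.246 .045 -5
```

```text
clock: 16.45
position: [0.4281, -0.2466, 0.0459]
ee_rot: [0.999, -0.041, 0.0, 0.0]
ft_force: [-0.3, -0.5, 0.9]
grip_width: 0.626
t 16.45 shift cm [-0.11  0.06 -0.09] turn [ 0.   0.  -0.3] F [-0.3 -0.5  0.9] w 0.626 q7 [1.05 0.29 0.12]
```

```bash
python3 -m pendant '[[[0,0,1],[0,0,0],255],[[0,0,2],[0,0,0],255],[[0,0,3],[0,0,0],255],[[0,0,3],[0,0,0],255],[[0,0,3],[0,0,0],255],[[0,0,3],[0,0,0],255],[[0,0,0],[0,0,0],255]]' ;python3 s.py .618 .118 .19 4.5
```

```text
clock: 17.32
position: [0.427, -0.2454, 0.2032]
ee_rot: [0.999, -0.04, 0.0, 0.0]
ft_force: [0.3, -0.1, -2.0]
grip_width: 0.628
t 17.32 shift cm [19.1  36.34 -1.32] turn [0.  0.  9.1] F [ 0.3 -0.1 -2. ] w 0.628 q7 [1.14 0.1  0.27]
```

```bash
python3 -m pendant '[[[1.5,3,0],[0,0,1],255],[[2.2,4.2,0],[0,0,1],255],[[2.2,4.2,0],[0,0,1],255],[[2.2,4.2,0],[0,0,1],255],[[2.2,4.2,0],[0,0,1],255],[[2.2,4.2,0],[0,0,1],255],[[2.2,4.2,0],[0,0,1],255],[[2,3.8,0],[0,0,1],255],[[1,2,0],[0,0,1],255],[[0,0,0],[0,0,0],255],[[0,0,0],[0,0,0],255]]' ;python3 s.py .618 .118 .1 4.5
```

```text
clock: 18.7
position: [0.6012, 0.1044, 0.1939]
ee_rot: [0.999, 0.039, -0.007, -0.0]
ft_force: [-0.2, -0.6, -1.9]
grip_width: 0.625
t 18.7 shift cm [ 1.68  1.36 -9.39] turn [ 0.  -0.8  0. ] F [-0.2 -0.6 -1.9] w 0.625 q7 [ 0.43  0.39 -0.44]
```

```bash
python3 -m pendant '[[[0.9,0.7,-2],[0,-0.8,0],255],[[0.8,0.7,-2],[0,0,0],255],[[0,0,-2],[0,0,0],255],[[0,0,-2],[0,0,0],255],[[0,0,-1.5],[0,0,0],255],[[0,0,0],[0,0,0],255]]' ;python3 s.py .618 .118 .05 4.5
```

```text
clock: 19.45
position: [0.6177, 0.1133, 0.0928]
ee_rot: [0.999, 0.036, -0.001, 0.002]
ft_force: [0.0, 0.1, -1.4]
grip_width: 0.629
t 19.45 shift cm [ 0.03  0.47 -4.28] turn [ 0.2 -0.1  0.4] F [ 0.   0.1 -1.4] w 0.629 q7 [ 0.37  0.49 -0.51]
```

```bash
python3 -m pendant '[[[0,0.5,-1],[0.2,0,0],255],[[0,0,-1],[0,0,0],255],[[0,0,-0.8],[0,0,0],255],[[0,0,-0.7],[0,0,0],255],[[0,0,0],[0,0,0],255]]' ;python3 s.py .618 .118 .05 4.5
```

```text
clock: 20.08
position: [0.6184, 0.119, 0.0567]
ee_rot: [0.999, 0.036, 0.0, -0.0]
ft_force: [-0.7, -1.0, -1.7]
grip_width: 0.624
t 20.07 shift cm [-0.04 -0.1  -0.67] turn [-0.   0.   0.4] F [-0.7 -1.  -1.7] w 0.624 q7 [ 0.34  0.53 -0.54]
```

```bash
python3 -m pendant '[[[0,0,-0.4],[0,0,0],255],[[0,0,-0.3],[0,0,0],255]]' ;python3 s.py .618 .118 .05 4.5
python3 -m pendant '[[[0,0,-0.3],[0,0,0],255]]' ;python3 s.py .618 .118 .05 4.5
```

```text
clock: 20.32
position: [0.6188, 0.1191, 0.0499]
ee_rot: [0.999, 0.036, 0.001, -0.0]
ft_force: [-0.4, 1.1, 14.2]
grip_width: 0.627
t 20.32 shift cm [-0.08 -0.11  0.01] turn [-0.   0.1  0.4] F [-0.4  1.1 14.2] w 0.627 q7 [ 0.34  0.53 -0.54]
clock: 20.45
position: [0.6189, 0.1192, 0.0497]
ee_rot: [0.999, 0.036, 0.001, 0.0]
ft_force: [-19.3, -7.0, 48.2]
grip_width: 0.625
t 20.45 shift cm [-0.09 -0.12  0.03] turn [0.  0.1 0.4] F [-19.3  -7.   48.2] w 0.625 q7 [ 0.34  0.53 -0.55]
```

```bash
python3 -m pendant '[[[0,0,0.0],[0,0,0],255],[[0,0,0],[0,0,0],120],[[0,0,0],[0,0,0],80],[[0,0,0],[0,0,0],40],[[0,0,0],[0,0,0],0],[[0,0,0],[0,0,0],0],[[0,0,0],[0,0,0],0]]' ;python3 s.py .618 .118 .05 4.5
python3 -m pendant '[[[0,0,1],[0,0,0],0],[[0,0,2],[0,0,0],0],[[0,0,3],[0,0,0],0],[[0,0,3],[0,0,0],0],[[0,0,2],[0,0,0],0],[[0,0,0],[0,0,0],0]]' ;python3 s.py .437 .268 .15 20
```

```text
clock: 21.32
position: [0.6196, 0.1194, 0.0505]
ee_rot: [0.999, 0.036, 0.002, 0.0]
ft_force: [-0.5, -0.3, 0.4]
grip_width: 1.002
t 21.32 shift cm [-0.16 -0.14 -0.05] turn [0.  0.2 0.4] F [-0.5 -0.3  0.4] w 1.002 q7 [ 0.34  0.53 -0.55]
clock: 22.08
position: [0.62, 0.1201, 0.1699]
ee_rot: [0.999, 0.036, 0.004, -0.0]
ft_force: [0.4, 0.8, -0.5]
grip_width: 1.002
t 22.07 shift cm [-18.3   14.79  -1.99] turn [-0.1  0.4 15.9] F [ 0.4  0.8 -0.5] w 1.002 q7 [ 0.38  0.43 -0.48]
```

```bash
python3 -m pendant '[[[-2.6,2.1,0],[0,0.3,1],0],[[-2.6,2.1,0],[0,0,1],0],[[-2.6,2.1,0],[0,0,1],0],[[-2.6,2.1,0],[0,0,1],0],[[-2.6,2.1,0],[0,0,1],0],[[-2.6,2.1,0],[0,0,1],0],[[-2.6,2.1,-1],[0,0,0],0],[[0,0,-1],[0,0,0],0],[[0,0,0],[0,0,0],0]]' ;python3 s.py .437 .268 .1 10
```

```text
clock: 23.2
position: [0.4286, 0.2693, 0.144]
ee_rot: [0.996, 0.09, -0.002, 0.001]
ft_force: [1.2, -0.2, 0.4]
grip_width: 0.998
t 23.2 shift cm [ 0.84 -0.13 -4.4 ] turn [ 0.1 -0.3 -0.3] F [ 1.2 -0.2  0.4] w 0.998 q7 [ 0.27  0.32 -0.71]
```

```bash
python3 -m pendant '[[[0.4,-0.1,-1.5],[0,-0.3,0],0],[[0.4,0,-1.5],[0,0,0],0],[[0,0,-1],[0,0,0],0],[[0,0,-0.5],[0,0,0],0],[[0,0,0],[0,0,0],0]]' ;python3 s.py .4375 .268 .042 10
```

```text
clock: 23.82
position: [0.4384, 0.2667, 0.095]
ee_rot: [0.996, 0.088, -0.0, 0.001]
ft_force: [0.5, -0.8, -0.2]
grip_width: 1.0
t 23.82 shift cm [-0.09  0.13 -5.3 ] turn [ 0.1 -0.  -0.1] F [ 0.5 -0.8 -0.2] w 1.0 q7 [ 0.22  0.4  -0.77]
```

```bash
python3 -m pendant '[[[-0.1,0.1,-1],[0,0,0],0],[[0,0,-1],[0,0,0],0],[[0,0,-1],[0,0,0],0],[[0,0,-1],[0,0,0],0],[[0,0,-1],[0,0,0],0],[[0,0,0],[0,0,0],0]]' ;python3 s.py .4375 .268 .042 10
```

```text
clock: 24.58
position: [0.4373, 0.2678, 0.0417]
ee_rot: [0.996, 0.088, -0.0, 0.001]
ft_force: [-0.1, 1.0, 0.3]
grip_width: 0.997
t 24.57 shift cm [0.02 0.02 0.03] turn [ 0.1 -0.  -0.1] F [-0.1  1.   0.3] w 0.997 q7 [ 0.17  0.48 -0.83]
```

```bash
python3 -m pendant '[[[0,0,0],[0,0,0],40],[[0,0,0],[0,0,0],60],[[0,0,0],[0,0,0],80],[[0,0,0],[0,0,0],120],[[0,0,0],[0,0,0],255],[[0,0,0],[0,0,0],255],[[0,0,0],[0,0,0],255],[[0,0,0],[0,0,0],255]]' 30;python3 s.py .427 -.246 .045 -5
python3 -m pendant '[[[0,0,1],[0,0,0],255],[[0,0,2],[0,0,0],255],[[0,0,3],[0,0,0],255],[[0,0,3],[0,0,0],255],[[0,0,3],[0,0,0],255],[[0,0,0],[0,0,0],255]]' ;python3 s.py .612 .198 .14 4.5
```

```text
clock: 25.58
position: [0.4378, 0.2682, 0.0426]
ee_rot: [0.996, 0.088, 0.001, 0.001]
ft_force: [-0.7, 0.9, -0.3]
grip_width: 0.644
t 25.57 shift cm [ -1.08 -51.42   0.24] turn [  0.1   0.1 -15.1] F [-0.7  0.9 -0.3] w 0.644 q7 [ 0.17  0.48 -0.83]
clock: 26.32
position: [0.4372, 0.2691, 0.172]
ee_rot: [0.996, 0.089, 0.002, 0.001]
ft_force: [-0.6, 0.6, -1.2]
grip_width: 0.648
t 26.32 shift cm [17.48 -7.11 -3.2 ] turn [ 0.1  0.2 -5.7] F [-0.6  0.6 -1.2] w 0.648 q7 [ 0.29  0.3  -0.69]
```

```bash
python3 -m pendant '[[[2,-0.8,0],[0,0,-1],255],[[3,-1.2,0],[0,0,-1],255],[[3.5,-1.5,0],[0,0,-1],255],[[3.5,-1.5,0],[0,0,-1],255],[[3,-1.2,0],[0,0,-1],255],[[2.3,-0.9,0],[0,0,-1],255],[[0,0,0],[0,0,0],255],[[0,0,0],[0,0,0],255]]' ;python3 s.py .612 .199 .0466 4.5
```

```text
clock: 27.32
position: [0.6182, 0.1887, 0.1654]
ee_rot: [0.999, 0.031, -0.002, 0.004]
ft_force: [-0.1, 0.7, -1.2]
grip_width: 0.648
t 27.32 shift cm [ -0.62   1.03 -11.88] turn [ 0.4 -0.2  0.9] F [-0.1  0.7 -1.2] w 0.648 q7 [ 0.25  0.47 -0.61]
```

```bash
python3 -m pendant '[[[-0.6,1,-1],[0.4,-0.2,0.9],255],[[0,0,-2],[0,0,0],255],[[0,0,-2],[0,0,0],255],[[0,0,-2],[0,0,0],255],[[0,0,-1],[0,0,0],255],[[0,0,-1],[0,0,0],255],[[0,0,0],[0,0,0],255]]' ;python3 s.py .612 .199 .0466 4.5
```

```text
clock: 28.2
position: [0.6092, 0.1998, 0.0672]
ee_rot: [0.999, 0.041, -0.001, 0.001]
ft_force: [0.7, 0.3, -1.3]
grip_width: 0.648
t 28.2 shift cm [ 0.28 -0.08 -2.06] turn [ 0.1 -0.1 -0.2] F [ 0.7  0.3 -1.3] w 0.648 q7 [ 0.22  0.54 -0.66]
```

```bash
python3 -m pendant '[[[0.3,0,-0.7],[0,0,0],255],[[0,0,-0.5],[0,0,0],255],[[0,0,-0.3],[0,0,0],255],[[0,0,-0.3],[0,0,0],255]]' ;python3 s.py .612 .199 .0466 4.5
```

```text
clock: 28.7
position: [0.6135, 0.2001, 0.0496]
ee_rot: [0.999, 0.041, 0.0, 0.0]
ft_force: [-0.4, 0.9, -1.0]
grip_width: 0.651
t 28.7 shift cm [-0.15 -0.11 -0.3 ] turn [ 0.   0.  -0.2] F [-0.4  0.9 -1. ] w 0.651 q7 [ 0.21  0.56 -0.67]
```

```bash
python3 -m pendant '[[[0,0,-0.3],[0,0,0],255],[[0,0,-0.2],[0,0,0],255]]' ;python3 s.py .612 .199 .0466 4.5
python3 -m pendant '[[[0,0,-0.2],[0,0,0],255]]' ;python3 s.py .612 .199 .0466 4.5
```

```text
clock: 28.95
position: [0.6136, 0.2002, 0.0465]
ee_rot: [0.999, 0.041, 0.0, 0.001]
ft_force: [-13.1, -7.0, 31.4]
grip_width: 0.646
t 28.95 shift cm [-0.16 -0.12  0.01] turn [ 0.1  0.  -0.2] F [-13.1  -7.   31.4] w 0.646 q7 [ 0.21  0.56 -0.67]
clock: 29.08
position: [0.6136, 0.2002, 0.0466]
ee_rot: [0.999, 0.041, 0.0, 0.001]
ft_force: [-9.8, -5.6, 19.6]
grip_width: 0.644
t 29.07 shift cm [-0.16 -0.12  0.  ] turn [ 0.2  0.1 -0.2] F [-9.8 -5.6 19.6] w 0.644 q7 [ 0.2   0.56 -0.67]
```

Seated. Releasing, then going to the slim jar.

```bash
python3 -m pendant '[[[0,0,0.0],[0,0,0],255],[[0,0,0],[0,0,0],120],[[0,0,0],[0,0,0],80],[[0,0,0],[0,0,0],40],[[0,0,0],[0,0,0],0],[[0,0,0],[0,0,0],0],[[0,0,0],[0,0,0],0]]' ;python3 s.py .618 .118 .05 4.5
python3 -m pendant '[[[0,0,1],[0,0,0],0],[[0,0,2],[0,0,0],0],[[0,0,3],[0,0,0],0],[[0,0,3],[0,0,0],0],[[0,0,2],[0,0,0],0],[[0,0,0],[0,0,0],0]]' ;python3 s.py .432 .14 .15 4.5
```

```text
clock: 29.95
position: [0.614, 0.2005, 0.0469]
ee_rot: [0.999, 0.041, 0.001, 0.001]
ft_force: [0.5, 0.5, 0.5]
grip_width: 1.004
t 29.95 shift cm [ 0.4  -8.25  0.31] turn [ 0.1  0.1 -0.2] F [0.5 0.5 0.5] w 1.004 q7 [ 0.2   0.56 -0.67]
clock: 30.7
position: [0.6143, 0.2013, 0.1664]
ee_rot: [0.999, 0.041, 0.003, 0.001]
ft_force: [0.0, 0.4, 0.2]
grip_width: 1.0
t 30.7 shift cm [-18.23  -6.13  -1.64] turn [ 0.1  0.3 -0.2] F [0.  0.4 0.2] w 1.0 q7 [ 0.24  0.47 -0.61]
```

```bash
python3 -m pendant '[[[-3,-1,0],[0,0.3,0],0],[[-3,-1,0],[0,0,0],0],[[-3,-1,0],[0,0,0],0],[[-3,-1,0],[0,0,0],0],[[-3,-1,0],[0,0,0],0],[[-2.6,-1,-1],[0,0,0],0],[[0,0,-1],[0,0,0],0],[[0,0,0],[0,0,0],0]]' ;python3 s.py .432 .1405 .1 4.5
python3 - <<'E'
from h import *
from workcell import manip
c=manip.camera("side");cv2.imwrite("pics/s3.png",cv2.resize(c["pixels"][130:330,120:360,::-1],(720,600),interpolation=cv2.INTER_CUBIC))
for o in blobs(c): print(o[0].round(),o[1],round(float(o[2]),4),o[3],o[4],o[5])
E
```

```text
clock: 31.7
position: [0.4306, 0.1375, 0.1399]
ee_rot: [0.999, 0.04, -0.004, 0.002]
ft_force: [0.1, 0.3, -0.2]
grip_width: 0.997
t 31.7 shift cm [ 0.14  0.3  -3.99] turn [ 0.2 -0.4 -0.1] F [ 0.1  0.3 -0.2] w 0.997 q7 [ 0.61  0.17 -0.46]
[368. 171.] 661 0.1649 [ 0.62020128 -0.43718403] [0.06070843 0.01846256] [111 111 111]
[392. 220.] 62 0.0917 [ 0.51159088 -0.18427429] [0.02542953 0.02833633] [143 142 138]
[328. 239.] 333 0.0941 [ 0.63370227 -0.14540986] [0.02632742 0.03202847] [112  95  81]
[395. 274.] 877 0.1928 [0.48229572 0.14256034] [0.04438466 0.03290669] [106 103  95]
[461. 266.] 583 0.1947 [0.37908665 0.13635097] [0.04466839 0.03409891] [98 91 65]
[303. 334.] 1128 0.0734 [0.61778869 0.15829682] [0.05606941 0.13862141] [123 122 119]
[418. 338.] 319 0.0618 [0.43198215 0.13981245] [0.03617942 0.03685834] [134 131 126]
[318. 495.] 3419 0.0752 [0.52826358 0.45880095] [0.05085341 0.15058324] [115 115 115]
[ 76. 510.] 7033 0.0838 [0.78800781 0.54573181] [0.12397274 0.19411169] [156 136 112]
[274. 567.] 457 0.0632 [0.54073122 0.58510637] [0.08651704 0.02870759] [161 166 161]
```

View pics/s3.png

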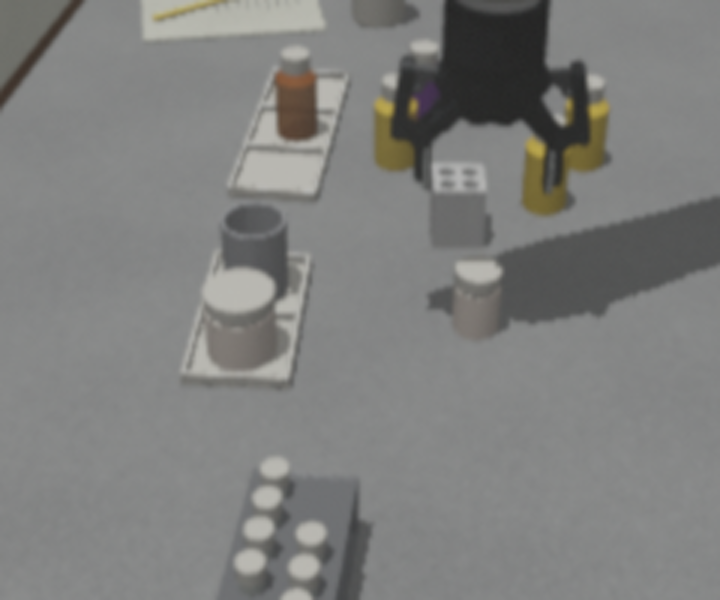

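The beaker at (255,255) and the wide jar at (240,320) stand upright in the short tray, one per place. The slim jar at (478,300) has not moved, so I'm going down on it.

```bash
python3 -m pendant '[[[0.1,0.3,-1.5],[0.2,-0.4,0],0],[[0,0,-1.5],[0,0,0],0],[[0,0,-1],[0,0,0],0],[[0,0,0],[0,0,0],0]]' ;python3 s.py .432 .1405 .042 4.5
```

```text
clock: 32.25
position: [0.4323, 0.1423, 0.0969]
ee_rot: [0.999, 0.041, -0.0, -0.002]
ft_force: [-0.4, 1.0, 0.0]
grip_width: 1.003
t 32.25 shift cm [-0.03 -0.18 -5.49] turn [-0.2 -0.1 -0.2] F [-0.4  1.   0. ] w 1.003 q7 [ 0.55  0.26 -0.54]
```

```bash
python3 -m pendant '[[[0,-0.2,-1],[0,0,0],0],[[0,0,-1],[0,0,0],0],[[0,0,-1],[0,0,0],0],[[0,0,-1],[0,0,0],0],[[0,0,-1.2],[0,0,0],0],[[0,0,0],[0,0,0],0]]' ;python3 s.py .432 .1405 .042 4.5
```

```text
clock: 33.0
position: [0.4325, 0.1401, 0.0413]
ee_rot: [0.999, 0.041, -0.0, -0.002]
ft_force: [-0.1, -0.7, 0.5]
grip_width: 1.003
t 33.0 shift cm [-0.05  0.04  0.07] turn [-0.2 -0.1 -0.2] F [-0.1 -0.7  0.5] w 1.003 q7 [ 0.47  0.38 -0.63]
```

```bash
python3 -m pendant '[[[0,0,0],[0,0,0],60],[[0,0,0],[0,0,0],110],[[0,0,0],[0,0,0],130],[[0,0,0],[0,0,0],160],[[0,0,0],[0,0,0],255],[[0,0,0],[0,0,0],255],[[0,0,0],[0,0,0],255],[[0,0,0],[0,0,0],255],[[0,0,0],[0,0,0],255]]' 25;python3 s.py .432 .14 .045 5
python3 -m pendant '[[[0,0,1],[0,0,0],255],[[0,0,2],[0,0,0],255],[[0,0,3],[0,0,0],255],[[0,0,3],[0,0,0],255],[[0,0,3],[0,0,0],255],[[0,0,3],[0,0,0],255],[[0,0,0],[0,0,0],255]]' ;python3 s.py .6395 -.225 .18 1.8
```

```text
clock: 34.12
position: [0.433, 0.1402, 0.0421]
ee_rot: [0.999, 0.041, 0.0, -0.001]
ft_force: [0.6, -0.2, -0.7]
grip_width: 0.434
t 34.12 shift cm [-0.1  -0.02  0.29] turn [-0.2  0.   0.3] F [ 0.6 -0.2 -0.7] w 0.434 q7 [ 0.47  0.38 -0.63]
clock: 35.0
position: [0.4321, 0.1417, 0.1999]
ee_rot: [0.999, 0.042, 0.001, -0.002]
ft_force: [0.6, 0.1, -1.1]
grip_width: 0.435
t 35.0 shift cm [ 20.74 -36.67  -1.99] turn [-0.2  0.1 -3. ] F [ 0.6  0.1 -1.1] w 0.435 q7 [ 0.68  0.07 -0.37]
```

```bash
python3 -m pendant '[[[1.5,-2.7,0],[0,0,-0.3],255],[[2.4,-4.2,0],[0,0,-0.3],255],[[2.4,-4.2,0],[0,0,-0.3],255],[[2.4,-4.2,0],[0,0,-0.3],255],[[2.4,-4.2,0],[0,0,-0.3],255],[[2.4,-4.2,0],[0,0,-0.3],255],[[2.4,-4.2,0],[0,0,-0.3],255],[[2.4,-4.2,0],[0,0,-0.3],255],[[1.8,-3.3,0],[0,0,-0.3],255],[[0.8,-1.5,0],[0,0,0],255],[[0,0,0],[0,0,0],255],[[0,0,0],[0,0,0],255]]' ;python3 s.py .6395 -.225 .1 1.8
```

```text
clock: 36.5
position: [0.6418, -0.2369, 0.1909]
ee_rot: [1.0, 0.021, -0.004, -0.003]
ft_force: [0.8, 0.3, -0.5]
grip_width: 0.44
t 36.5 shift cm [-0.23  1.19 -9.09] turn [-0.3 -0.5 -0.6] F [ 0.8  0.3 -0.5] w 0.44 q7 [0.8  0.42 0.07]
```

```bash
python3 -m pendant '[[[-0.2,1.1,-1],[-0.3,-0.5,-0.5],255],[[0,0,-2],[0,0,0],255],[[0,0,-2],[0,0,0],255],[[0,0,-2],[0,0,0],255],[[0,0,-2],[0,0,0],255],[[0,0,-1],[0,0,0],255],[[0,0,0],[0,0,0],255]]' ;python3 s.py .6395 -.225 .0461 1.8
```

```text
clock: 37.38
position: [0.638, -0.2237, 0.0833]
ee_rot: [1.0, 0.018, -0.001, -0.0]
ft_force: [-0.2, -0.1, 0.2]
grip_width: 0.439
t 37.38 shift cm [ 0.15 -0.13 -3.72] turn [-0.  -0.1 -0.3] F [-0.2 -0.1  0.2] w 0.439 q7 [0.78 0.48 0.01]
```

```bash
python3 -m pendant '[[[0.1,-0.1,-1],[0,0,0],255],[[0,0,-0.9],[0,0,0],255],[[0,0,-0.7],[0,0,0],255],[[0,0,-0.5],[0,0,0],255],[[0,0,-0.3],[0,0,0],255]]' ;python3 s.py .6395 -.225 .0461 1.8
```

```text
clock: 38.0
position: [0.6401, -0.2251, 0.0486]
ee_rot: [1.0, 0.018, 0.0, 0.0]
ft_force: [0.5, 0.5, -0.6]
grip_width: 0.443
t 38.0 shift cm [-0.06  0.01 -0.25] turn [ 0.   0.  -0.2] F [ 0.5  0.5 -0.6] w 0.443 q7 [ 0.77  0.51 -0.01]
```

```bash
python3 -m pendant '[[[0,0,-0.3],[0,0,0],255],[[0,0,-0.2],[0,0,0],255]]' ;python3 s.py .6395 -.225 .0461 1.8
python3 -m pendant '[[[0,0,-0.2],[0,0,0],255]]' ;python3 s.py .6395 -.225 .0461 1.8
```

```text
clock: 38.25
position: [0.6404, -0.2253, 0.046]
ee_rot: [1.0, 0.018, 0.0, 0.001]
ft_force: [-13.3, 2.4, 26.0]
grip_width: 0.435
t 38.25 shift cm [-0.09  0.03  0.01] turn [ 0.1  0.  -0.2] F [-13.3   2.4  26. ] w 0.435 q7 [ 0.77  0.51 -0.01]
clock: 38.38
position: [0.6407, -0.2253, 0.0461]
ee_rot: [1.0, 0.018, 0.0, 0.001]
ft_force: [-6.8, 1.0, 14.9]
grip_width: 0.439
t 38.38 shift cm [-0.12  0.03  0.  ] turn [ 0.1  0.1 -0.2] F [-6.8  1.  14.9] w 0.439 q7 [ 0.77  0.51 -0.01]
```

```bash
python3 -m pendant '[[[0,0,0.0],[0,0,0],255],[[0,0,0],[0,0,0],150],[[0,0,0],[0,0,0],100],[[0,0,0],[0,0,0],50],[[0,0,0],[0,0,0],0],[[0,0,0],[0,0,0],0],[[0,0,0],[0,0,0],0]]' ;python3 s.py .618 .118 .05 4.5
python3 -m pendant '[[[0,0,1],[0,0,0],0],[[0,0,2],[0,0,0],0],[[0,0,3],[0,0,0],0],[[0,0,3],[0,0,0],0],[[0,0,3],[0,0,0],0],[[0,0,1.5],[0,0,0],0],[[0,0,0],[0,0,0],0]]' ;python3 s.py .46 .0065 .16 8
```

```text
clock: 39.25
position: [0.6411, -0.2254, 0.0464]
ee_rot: [1.0, 0.017, 0.001, 0.001]
ft_force: [-0.1, -0.1, 0.0]
grip_width: 1.0
t 39.25 shift cm [-2.31 34.34  0.36] turn [0.2 0.1 2.5] F [-0.1 -0.1  0. ] w 1.0 q7 [ 0.77  0.51 -0.01]
clock: 40.12
position: [0.6418, -0.2248, 0.1934]
ee_rot: [1.0, 0.018, 0.004, 0.002]
ft_force: [-0.5, 0.4, -0.3]
grip_width: 1.001
t 40.12 shift cm [-18.18  23.13  -3.34] turn [0.2 0.4 6. ] F [-0.5  0.4 -0.3] w 1.001 q7 [0.79 0.42 0.05]
```

```bash
python3 -m pendant '[[[-2.5,3.2,0],[0.2,0.4,0.9],0],[[-2.5,3.2,0],[0,0,0.9],0],[[-2.5,3.2,0],[0,0,0.9],0],[[-2.5,3.2,0],[0,0,0.9],0],[[-2.5,3.2,0],[0,0,0.9],0],[[-2.5,3.2,0],[0,0,0.9],0],[[-2.3,3,-1],[0,0,0.9],0],[[0,0,-1],[0,0,0],0],[[0,0,0],[0,0,0],0]]' ;python3 s.py .46 .0065 .1 8
```

```text
clock: 41.25
position: [0.4583, 0.002, 0.1636]
ee_rot: [0.997, 0.073, -0.006, -0.0]
ft_force: [0.2, -0.3, -0.6]
grip_width: 0.997
t 41.25 shift cm [ 0.17  0.45 -6.36] turn [-0.  -0.6 -0.4] F [ 0.2 -0.3 -0.6] w 0.997 q7 [ 0.88  0.13 -0.05]
```

```bash
python3 -m pendant '[[[0.2,0.4,-1.5],[0,-0.6,-0.4],0],[[0,0,-2],[0,0,0],0],[[0,0,-1.5],[0,0,0],0],[[0,0,-1],[0,0,0],0],[[0,0,0],[0,0,0],0]]' ;python3 s.py .46 .0065 .041 8
```

```text
clock: 41.88
position: [0.4622, 0.0035, 0.1013]
ee_rot: [0.998, 0.067, -0.0, -0.002]
ft_force: [-0.1, 0.2, 0.5]
grip_width: 1.003
t 41.88 shift cm [-0.22  0.3  -6.03] turn [-0.2 -0.1  0.3] F [-0.1  0.2  0.5] w 1.003 q7 [ 0.81  0.25 -0.16]
```

```bash
python3 -m pendant '[[[-0.2,0.3,-1],[-0.2,0,0.3],0],[[0,0,-1],[0,0,0],0],[[0,0,-1],[0,0,0],0],[[0,0,-1],[0,0,0],0],[[0,0,-1],[0,0,0],0],[[0,0,-0.5],[0,0,0],0],[[0,0,0],[0,0,0],0]]' ;python3 s.py .46 .0065 .041 8
```

```text
clock: 42.75
position: [0.4606, 0.0067, 0.043]
ee_rot: [0.998, 0.07, -0.0, 0.0]
ft_force: [-0.4, -0.1, 0.8]
grip_width: 1.002
t 42.75 shift cm [-0.06 -0.02 -0.2 ] turn [ 0.1 -0.  -0. ] F [-0.4 -0.1  0.8] w 1.002 q7 [ 0.73  0.37 -0.26]
```

```bash
python3 -m pendant '[[[0,0,-0.1],[0,0,0],50],[[0,0,0],[0,0,0],90],[[0,0,0],[0,0,0],110],[[0,0,0],[0,0,0],140],[[0,0,0],[0,0,0],255],[[0,0,0],[0,0,0],255],[[0,0,0],[0,0,0],255],[[0,0,0],[0,0,0],255],[[0,0,0],[0,0,0],255]]' 50;python3 s.py .46 .0065 .045 8
python3 -m pendant '[[[0,0,1],[0,0,0],255],[[0,0,2],[0,0,0],255],[[0,0,3],[0,0,0],255],[[0,0,3],[0,0,0],255],[[0,0,3],[0,0,0],255],[[0,0,2],[0,0,0],255],[[0,0,0],[0,0,0],255]]' ;python3 s.py .6345 -.065 .18 1.8
```

```text
clock: 43.88
position: [0.4612, 0.0066, 0.0428]
ee_rot: [0.998, 0.07, 0.001, 0.001]
ft_force: [-0.0, -0.1, -0.4]
grip_width: 0.534
t 43.88 shift cm [-0.12 -0.01  0.22] turn [ 0.1  0.1 -0. ] F [-0.  -0.1 -0.4] w 0.534 q7 [ 0.73  0.37 -0.26]
clock: 44.75
position: [0.4592, 0.0076, 0.1888]
ee_rot: [0.997, 0.071, -0.001, 0.001]
ft_force: [-0.3, 0.6, -3.0]
grip_width: 0.527
t 44.75 shift cm [17.53 -7.26 -0.88] turn [ 0.1 -0.1 -6.3] F [-0.3  0.6 -3. ] w 0.527 q7 [ 0.91  0.1  -0.04]
```

```bash
python3 -m pendant '[[[2,-0.8,0],[0,0,-1],255],[[3,-1.2,0],[0,0,-1],255],[[3.5,-1.4,0],[0,0,-1],255],[[3.5,-1.4,0],[0,0,-1],255],[[3,-1.2,0],[0,0,-1],255],[[2.3,-0.9,0],[0,0,-1],255],[[0,0,0],[0,0,0],255],[[0,0,0],[0,0,0],255]]' ;python3 s.py .6345 -.065 .0468 1.8
```

```text
clock: 45.75
position: [0.633, -0.0631, 0.1781]
ee_rot: [1.0, 0.018, -0.007, 0.001]
ft_force: [-0.1, -0.6, -2.4]
grip_width: 0.53
t 45.75 shift cm [  0.15  -0.19 -13.13] turn [ 0.1 -0.8 -0.2] F [-0.1 -0.6 -2.4] w 0.53 q7 [ 0.65  0.44 -0.22]
```

```bash
python3 -m pendant '[[[0.1,-0.2,-1],[0,-0.8,0],255],[[0,0,-2],[0,0,0],255],[[0,0,-2],[0,0,0],255],[[0,0,-2],[0,0,0],255],[[0,0,-2],[0,0,0],255],[[0,0,-1],[0,0,0],255],[[0,0,0],[0,0,0],255]]' ;python3 s.py .6345 -.065 .0468 1.8
```

```text
clock: 46.62
position: [0.6311, -0.0648, 0.069]
ee_rot: [1.0, 0.018, -0.001, 0.001]
ft_force: [-0.3, 0.8, -2.4]
grip_width: 0.536
t 46.62 shift cm [ 0.34 -0.02 -2.22] turn [ 0.1 -0.2 -0.3] F [-0.3  0.8 -2.4] w 0.536 q7 [ 0.63  0.52 -0.28]
```

```bash
python3 -m pendant '[[[0.3,0,-0.7],[0,0,0],255],[[0,0,-0.5],[0,0,0],255],[[0,0,-0.4],[0,0,0],255],[[0,0,-0.3],[0,0,0],255]]' ;python3 s.py .6345 -.065 .0468 1.8
python3 -m pendant '[[[0,0,-0.3],[0,0,0],255]]' ;python3 s.py .6345 -.065 .0468 1.8
```

```text
clock: 47.12
position: [0.6357, -0.0647, 0.0506]
ee_rot: [1.0, 0.018, 0.0, 0.001]
ft_force: [-0.6, 0.5, -2.6]
grip_width: 0.53
t 47.12 shift cm [-0.12 -0.03 -0.38] turn [ 0.2  0.  -0.3] F [-0.6  0.5 -2.6] w 0.53 q7 [ 0.62  0.54 -0.29]
clock: 47.25
position: [0.6357, -0.0647, 0.0475]
ee_rot: [1.0, 0.018, 0.0, 0.001]
ft_force: [-0.1, 0.3, -2.4]
grip_width: 0.531
t 47.25 shift cm [-0.12 -0.03 -0.07] turn [ 0.2  0.  -0.3] F [-0.1  0.3 -2.4] w 0.531 q7 [ 0.62  0.54 -0.29]
```

```bash
python3 -m pendant '[[[0,0,-0.2],[0,0,0],255]]' ;python3 s.py .6345 -.065 .0468 1.8
python3 -m pendant '[[[0,0,-0.1],[0,0,0],255]]' ;python3 s.py .6345 -.065 .0468 1.8
```

```text
clock: 47.38
position: [0.6358, -0.0648, 0.0468]
ee_rot: [1.0, 0.018, 0.0, 0.002]
ft_force: [-12.8, -1.4, 24.3]
grip_width: 0.534
t 47.38 shift cm [-0.13 -0.02 -0.  ] turn [ 0.2  0.  -0.3] F [-12.8  -1.4  24.3] w 0.534 q7 [ 0.62  0.54 -0.29]
clock: 47.5
position: [0.6359, -0.0648, 0.0469]
ee_rot: [1.0, 0.018, 0.0, 0.002]
ft_force: [-3.5, 0.3, 6.2]
grip_width: 0.534
t 47.5 shift cm [-0.14 -0.02 -0.01] turn [ 0.2  0.  -0.3] F [-3.5  0.3  6.2] w 0.534 q7 [ 0.62  0.54 -0.29]
```

```bash
python3 -m pendant '[[[0,0,0.0],[0,0,0],255],[[0,0,0],[0,0,0],120],[[0,0,0],[0,0,0],80],[[0,0,0],[0,0,0],40],[[0,0,0],[0,0,0],0],[[0,0,0],[0,0,0],0],[[0,0,0],[0,0,0],0]]' ;python3 s.py .618 .118 .05 4.5
python3 -m pendant '[[[0,0,1],[0,0,0],0],[[0,0,2],[0,0,0],0],[[0,0,3],[0,0,0],0],[[0,0,4],[0,0,0],0],[[0,0,4],[0,0,0],0],[[0,0,4],[0,0,0],0],[[-4,0,2],[0,0,0],0],[[-5,0,0],[0,0,0],0],[[-5,0,0],[0,0,0],0],[[-5,0,0],[0,0,0],0],[[-3,0,0],[0,0,0],0],[[0,0,0],[0,0,0],0]]'
cat > chk.py <<'E'
from h import *
from workcell import manip
np.set_printoptions(precision=3,suppress=True)
for n in("top","side"):
    c=manip.camera(n);p=c["pixels"][:,:,::-1]
    p=p[135:260,130:350] if n=="top" else p[130:330,120:360]
    cv2.imwrite(f"pics/{n}9.png",cv2.resize(p,(792,450) if n=="top" else (720,600),interpolation=cv2.INTER_CUBIC))
    print(n)
    for o in blobs(c):
      d=o[3]
      for nm,ce,a in(("t3",(.637,-.145),1.8),("t2",(.615,.158),4.5)):
        a=np.radians(a);q=np.array([[np.cos(a),np.sin(a)],[-np.sin(a),np.cos(a)]])@(d-ce)
        if abs(q[0])<.06 and abs(q[1])<.125: print(nm,"px",o[0].round(),"top z",round(float(o[2]),4),"local xy",q,o[4])
E
python3 chk.py
```

```text
clock: 48.38
position: [0.6368, -0.0648, 0.0476]
ee_rot: [1.0, 0.018, 0.001, 0.002]
ft_force: [-0.3, -0.1, 0.4]
grip_width: 1.002
t 48.38 shift cm [-1.88 18.28  0.24] turn [0.2 0.2 2.4] F [-0.3 -0.1  0.4] w 1.002 q7 [ 0.62  0.54 -0.29]
clock: 49.88
position: [0.4121, -0.0601, 0.2677]
ee_rot: [1.0, 0.02, 0.007, 0.006]
ft_force: [0.3, 0.6, 0.9]
grip_width: 1.001
top
t3 px [406. 238.] top z 0.0676 local xy [0.001 0.08 ] [0.046 0.045]
t3 px [476. 237.] top z 0.0676 local xy [-0.    -0.079] [0.035 0.035]
t3 px [441. 239.] top z 0.0965 local xy [-0.004  0.002] [0.027 0.024]
t2 px [326. 243.] top z 0.0762 local xy [ 0.   -0.04] [0.052 0.051]
t2 px [291. 246.] top z 0.0677 local xy [0.001 0.044] [0.052 0.055]
side
t3 px [324. 249.] top z 0.0924 local xy [-0.004 -0.001] [0.025 0.033]
t2 px [303. 334.] top z 0.0735 local xy [0.001 0.001] [0.06  0.138]
```

View pics/side9.png

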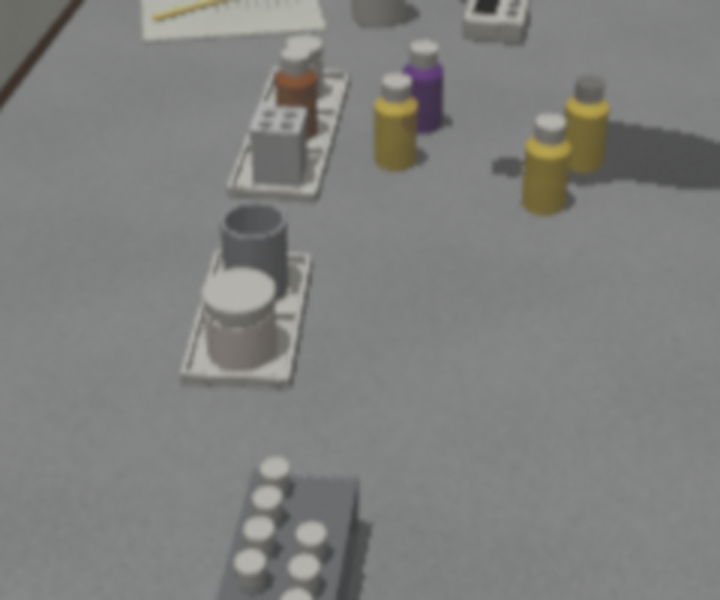

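View pics/top9.png

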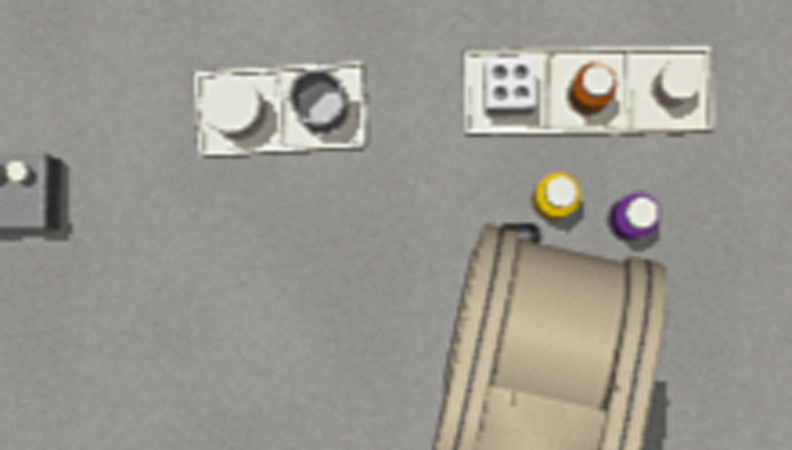

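The pictures show all five things upright, one per place. In the top view these are the block at (510,85), bottle (595,88), slim jar (678,85), wide jar (235,108) and beaker (320,100). Tops stand about 4 mm higher than they did on the bench, which matches the tray floor. The arm is clear, so I'm handing in.

```bash
python3 -m pendant '[[[0,0,0],[0,0,0],0],[[0,0,0],[0,0,0],0]]'; python3 -c "
from workcell import manip
print(manip.get_obs()['joint_velocities'].round(3)); print(manip.hand_in())"
```

```text
clock: 50.22
position: [0.415, -0.059, 0.2679]
ee_rot: [1.0, 0.022, 0.007, 0.003]
ft_force: [0.2, 0.7, -0.5]
grip_width: 0.999
[-0.001  0.013 -0.007 -0.008  0.006 -0.    -0.003]
the job is handed in; nothing more can be done
None
```

Both kits are made up and the job is handed in at about 50 s of the 120 s allowed; the hand-in gives no verdict.

- **Long tray:** the amber bottle is in the middle, the block at the +y end and the slim jar at the −y end.
- **Short tray:** the beaker is in the −y place and the wide jar in the +y place.
- **Setting down:** each thing was lowered until the wrist force showed contact, then let go. That force peaked at about 50 N, against the 120 N limit. The arm was lifted clear before handing in.

**Last checks:**
- In the last top view every axis measured within about 4 mm of its place centre.
- Tops stood about 4 mm higher than on the bench, which matches the tray floor.
- All five looked upright. Tilt was judged only by eye and by flat contact.
- I never moved near the wash bottle, rack or timer. The last side view shows the first two and part of the timer undisturbed, but I did not re-measure them at the end.

**Disagreements:**
- The top camera's depth reads about 3 mm high compared with the side camera. I relied on height differences and contact instead.
- When I first lowered the bottle, the force reading showed no contact while the arm crept about 3 mm in x. I lifted it slightly and lowered it again, and contact then registered at the expected height.

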